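# Dial the coin box's thumbwheel click by click and pop its lid

## Task

Unlock the white coin box on the caddy's upper tier: with a fingertip, flick its toothed thumbwheel clockwise (seen from above), click by click, until the red tooth rests at the black pointer, without letting it click past. Then press the blue latch button with a fingertip so that the lid pops up, and let go of it. Use only light touches, grasp or lift nothing, and leave everything else where it stands.

Things in the scene. Friction and masses are not known exactly. Their poses are not given: they have to be found in the camera images.
- coin_box: White plastic coin box, 140 (x) x 180 (y) x 55 mm high, fixed to the floor of the caddy's upper tier (its underside is 115 mm above the cabinet top). Origin: centre of its underside; z up. The thumbwheel stands on its +y half, the lid and latch on its -y half. The latch is at the -x side of the lid, the lid's hinge at the +x side.
- dial_centre (a point): Point on the thumbwheel's vertical axis, halfway up its teeth, 65 mm above the box's underside and 10 mm above its flat top, at (0, +45) mm in the box's frame. The grey wheel is a star lying flat: hub radius 23 mm, six teeth 60 degrees apart, 8 mm wide with round ends reaching radius 38 mm, 14 mm tall (58 to 72 mm above the box's underside, 3 mm clear of the box's top). One tooth is red, the others grey. The axes are the box's.
- red_tooth (a point): Top of the red tooth near its outer end, 34 mm from the wheel's axis; it turns with the wheel.
- pointer (a point): Middle of the black arrow lying flat on the box's top, 56 mm from the wheel's axis in the box's +x direction, 22 mm long, 2 mm high; it points at the wheel. The red tooth must rest in line with it.
- dial (a joint): Turn of the thumbwheel in rad, growing clockwise from above; 0: red tooth at the pointer. It rests at clicks, multiples of 1.047 rad (60 degrees), each with a tooth at the pointer; starts 2, 3 or 4 clicks short of 0 (rarely balanced midway between two). A tooth takes 1 to 2 N at its end; pushed over half a click it springs on to the next rest when let go, pushed less it springs back.
- latch_pad (a point): Middle of the top of the blue latch button at rest: a pad 30 (x) x 34 (y) mm at (-55, -45) mm in the box's frame, 69 mm above the box's underside, 14 mm above its top. Its rocker's hook (20 mm wide, 67 mm above the underside) stands 30 mm from the pad's middle in the box's +x direction. The point stays where the button is at rest.
- latch (a joint): Tilt of the sprung latch button in rad, 0 at rest, 0.28 fully down, when the pad's middle has sunk about 8 mm; takes 1 N at first and 4 N fully down. The lid is released at about 0.2. It springs back when let go.
- lid (a joint): Opening of the lid in rad: 0 shut and latched, about 0.55 popped up on its spring. Lid 83 x 80 x 6 mm, hinged on its +x edge, its front edge rising about 40 mm.
- caddy: Charcoal two-tier caddy, fixed, 230 (x) x 400 (y) mm, floors 5 and 115 mm above the cabinet, upper tray's walls up to 138 mm. Origin: centre of its underside on the cabinet.
- dish: Round glass dish, loose, 104 mm across, 35 mm high, on the upper tier beside the coin box. Origin: centre of its underside.
- remote: Silver remote, loose, 45 x 160 x 18 mm, in the lower tier. Origin: centre of its underside.
- stylus: Blue stylus, loose, about 130 mm long, 10 mm thick, in the lower tier. Origin: underside, near its middle.
- mug: Blue mug, loose, 82 mm across, 95 mm high, on the cabinet to the robot's left. Origin: centre of its underside.
- candle: Amber glass candle jar, loose, 72 mm across, 85 mm high, on the cabinet to the robot's right. Origin: centre of its underside.
- glasses_case: Dark glasses case, loose, 70 x 160 x 45 mm, on the cabinet to the robot's left. Origin: centre of its underside.

How it is judged:
By the outcome, as a careful person would: the job done as asked, in the order asked, and still so for the second after the job is handed in, with the robot touching nothing.
It also fails if it takes over 61 s, if anything falls off the work surface, if the arm or the gripper's body presses on something with over 40 N, if the wrist force passes 120 N, or if a joint passes its speed limit or range.

## Robot

A 6-joint arm with a two-finger parallel gripper is mounted at the origin on the work surface. World frame = base frame: x ahead of the robot, y to its left, z up, the work surface at z = 0. Lengths are in mm, angles in degrees, forces in N, time in s.
With the tool pointing down it reaches from about 300 to 850 mm from the base axis. Payload 4.2 kg.
Tool frame: the origin (TCP) lies midway between the tips of the shut fingers; the grasp point (between the pads) lies 19 mm behind it; z points along the fingers, x is the direction in which the jaws open and shut, and the axes are right-handed (so a half turn about z gives the same grasp; the last joint's range is limited). The gripper opens to 91 mm and grips with 3 to 60 N. Pads are 32 mm wide; open, the fingers measure 118 mm over their backs; the gripper's body (76 mm by 178 mm) begins 60 mm behind the grasp point.
Start: joints at [63.598, 18.312, 89.639, -0, 72.044, -1.146], TCP at [245.336, 520.052, 213.976] pointing down, gripper open.
Joint ranges: [-177.97, 177.97], [-48.28, 115.42], [12.27, 149.76], [-77.06, 257.06], [2.81, 150.46], [-146.56, 146.56]. Speed limits (degrees/s): [147.25, 147.25, 180, 180, 180, 180].

## Interface

Orientations are given as [roll, pitch, yaw] about the fixed x, y, z axes, in that order (R = Rz(yaw) Ry(pitch) Rx(roll)).
In Python, from workcell import env gives the robot as it stands. The module is installed in compiled form; this text tells all that it offers.
- The arm moves only by the tool drive_tool, never from a script. Its argument "series" is a list of rows, each a list of 3 entries, a list of its own where there are three numbers: the closure, from 0 (fully open) to 1 (shut), then the shift along the tool's x, y, z in mm, then the turn, a rotation vector about the tool's x, y, z in rad. In form: [[gripper, [dx, dy, dz], [rx, ry, rz]], ...]. A call has exactly 5 rows; each row is the pose to reach, as a shift and turn from the pose commanded when the call began, along the tool's axes at that moment; what a row does not reach only later rows make up. A row lasts 1/10 s, in which the tool goes at most 50 mm and 8.59 degrees, less where a joint would pass 70% of its speed; a pose out of reach is approached as far as the arm can. A call with a gripper value outside its range is refused whole. The fingers move at their own pace and stop on an object; "squeeze" is the grip in N (left out, the last holds). Time passes only in rows, so rows that repeat a pose let the fingers close, or fill a call up. It gives the time, the measured TCP pose, the force and the opening at its end, in the units of the state.
- env.state(): the state, without advancing time (a new reading comes with each control period).
- env.grab_frame(name): name is "scene" or "side" or "wrist"; returns a dict with "image" (480x640x3 uint8, red, green, blue), "K" (3x3 intrinsics, pixels), "origin" and "orientation" of the camera in the world. Camera axes: x right, y down, z forward; pixel columns grow to the right and rows downward; lengths in mm; the calibration is good to about 2 mm. A picture is of the moment at which its call begins. There is no depth.
- env.job_done(): hands the job in, once; it reports no verdict.
The state is a dict: "time_s": time; "qpos": joint angles; "qvel": joint speeds; "effort": joint torques, N m; "ee_pos": TCP position; "ee_rot": TCP orientation; "force": force on the tool from outside, world axes, zero at the start; "torque": the same for the moment, N m; "gripper_width": finger opening in mm.
Only numpy, scipy, OpenCV 4.12 (cv2) and the standard library are available. Lean on these libraries where they do the work, as an engineer would, in place of code of your own. Each camera call takes 0.05 s, during which the arm holds its last target.

## Working session

There is one attempt and no reset: what is moved stays moved. The work goes in short steps, Python scripts to look and compute and a tool call to move; the robot and the scene stay as the last step left them, time stands still between calls to the robot, and variables do not carry over. Pictures are saved under pics/ and viewed, and the job is handed in when it is done.

Besides the shell and the picture viewer there is one more tool, called after "Emit:" as name(argument=value, ...) on one line, values as JSON. drive_tool: Moves the arm, as the interface text tells. Its arguments: {"type":"object","properties":{"series":{"type":"array","items":{"type":"array"}},"squeeze":{"type":"number"}},"required":["series"]}

```bash
mkdir -p pics; cat > h.py <<'E'
import numpy as np,cv2
from workcell import env
def grab(n,f):
    d=env.grab_frame(n); cv2.imwrite('pics/'+f,d['image'][:,:,::-1]); np.savez('pics/'+f[:-4]+'.npz',K=d['K'],o=d['origin'],R=np.array(d['orientation']),im=d['image']); return d
E
python3 - <<'E'
from h import *
for n in ['scene','side','wrist']:
    d=grab(n,n+'0.png'); print(n,d['K'],d['origin'],d['orientation'])
print(env.state())
E
```

```text
scene [[496.75761148   0.         322.97053118]
 [  0.         496.75761148 243.11077016]
 [  0.           0.           1.        ]] [1123.91780539  154.16452215 1207.91067711] [-148.3641552    -0.41773086  106.62151441]
side [[570.49553112   0.         322.7087826 ]
 [  0.         570.49553112 239.46637894]
 [  0.           0.           1.        ]] [-501.2911973  1007.65478166  999.35269779] [-121.08272112    0.81828082 -136.80929941]
wrist [[342.80699164   0.         323.47718458]
 [  0.         342.80699164 233.59290413]
 [  0.           0.           1.        ]] [177.67115989 550.87692802 383.75801898] [1.64841929e+02 9.23375424e-02 6.47629328e+01]
{'time_s': 0.15, 'qpos': array([ 6.35980084e+01,  1.83449028e+01,  8.96900249e+01,  1.72241489e-03,
        7.20430741e+01, -1.14642476e+00]), 'qvel': array([-0.06025113, -0.09641019, -0.1257385 , -0.02358367, -0.0138783 ,
       -0.03346447]), 'effort': array([-1.27419744e-04, -4.12775123e+01, -2.32154757e+01,  7.26135657e-02,
        4.34548629e-02, -7.26571238e-05]), 'ee_pos': array([245.15798561, 519.70813529, 213.29880943]), 'ee_rot': array([-1.79996802e+02,  7.79534779e-02,  6.47439032e+01]), 'force': array([-0.21446928, -0.17907618, -0.22017225]), 'torque': array([-0.06782744, -0.00147397,  0.01104775]), 'gripper_width': 90.87660611852611}
```

View pics/scene0.png

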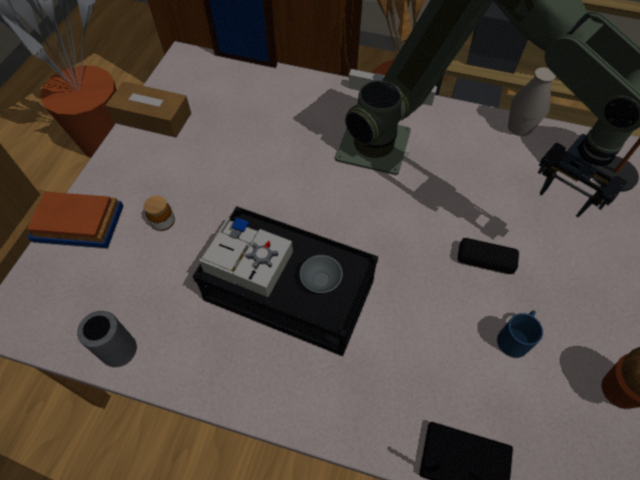

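View pics/side0.png

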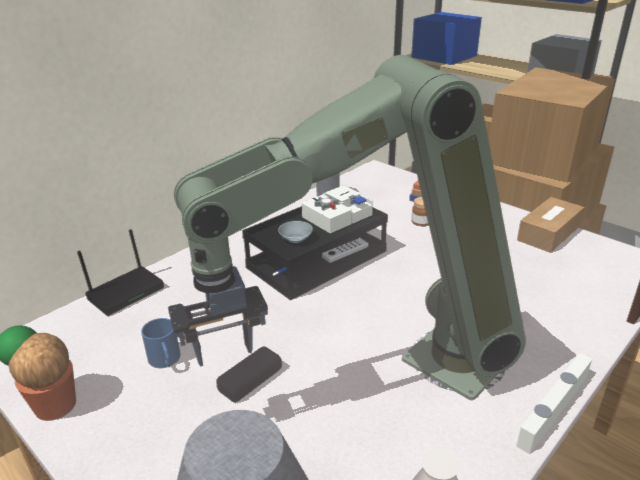

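View pics/wrist0.png

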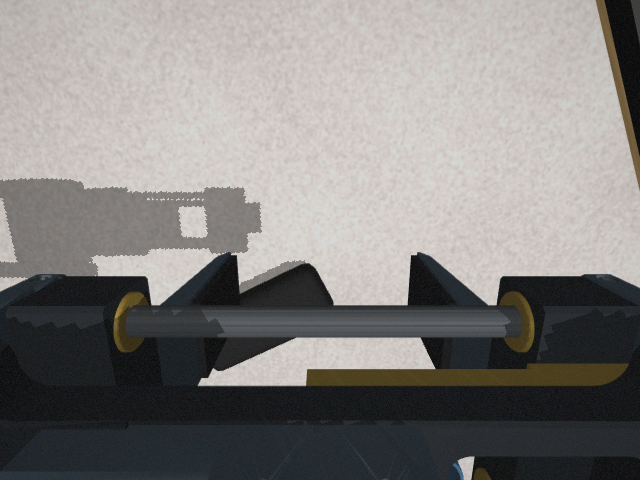

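The scene shows the box at about (245,257), with the wheel at (263,255), the red tooth at (267,244), the pointer at (252,275) and the blue latch at (240,226). I'll zoom in and measure.

```bash
cat >> h.py <<'E'
from scipy.spatial.transform import Rotation as Ro
def load(f): return np.load('pics/'+f+'.npz')
def ray(d,u,v,z):
    R=Ro.from_euler('xyz',d['R'],degrees=True).as_matrix()
    r=R@np.linalg.inv(d['K'])@np.array([u,v,1.]); o=d['o']
    return o+r*(z-o[2])/r[2]
def proj(d,p):
    R=Ro.from_euler('xyz',d['R'],degrees=True).as_matrix()
    c=d['K']@(R.T@(np.array(p)-d['o'])); return c[:2]/c[2]
E
python3 - <<'E'
from h import *
d=load('scene0'); im=d['im'][:,:,::-1]
cv2.imwrite('pics/z0.png',cv2.resize(im[195:355,185:385],None,fx=4,fy=3.75,interpolation=cv2.INTER_CUBIC)[:600,:800])
hsv=cv2.cvtColor(d['im'],cv2.COLOR_RGB2HSV)
def m(lo,hi,roi=(190,360,180,390)):
    k=cv2.inRange(hsv,lo,hi); z=np.zeros_like(k); a,b,c,e=roi; z[a:b,c:e]=k[a:b,c:e]; ys,xs=np.nonzero(z); return xs.mean(),ys.mean(),len(xs)
b=m((100,120,60),(125,255,255)); r=m((0,120,80),(8,255,255),(230,270,220,300))
print(b,r); print('latch',ray(d,b[0],b[1],182),'red',ray(d,r[0],r[1],187),'ptr',ray(d,252,275,172),'wheel',ray(d,263,255,187))
s=load('side0'); cv2.imwrite('pics/z1.png',cv2.resize(s['im'][170:300,240:400,::-1],None,fx=5,fy=4.6,interpolation=cv2.INTER_CUBIC)[:600,:800])
E
```

```text
(np.float64(239.82517482517483), np.float64(223.88111888111888), 143) (np.float64(267.0), np.float64(244.0), 20)
latch [ 522.34486082 -232.92767233  182.        ] red [ 560.66375015 -146.92362104  187.        ] ptr [ 643.17917958 -155.77637842  172.        ] wheel [ 592.28301763 -145.50569736  187.        ]
```

View pics/z0.png

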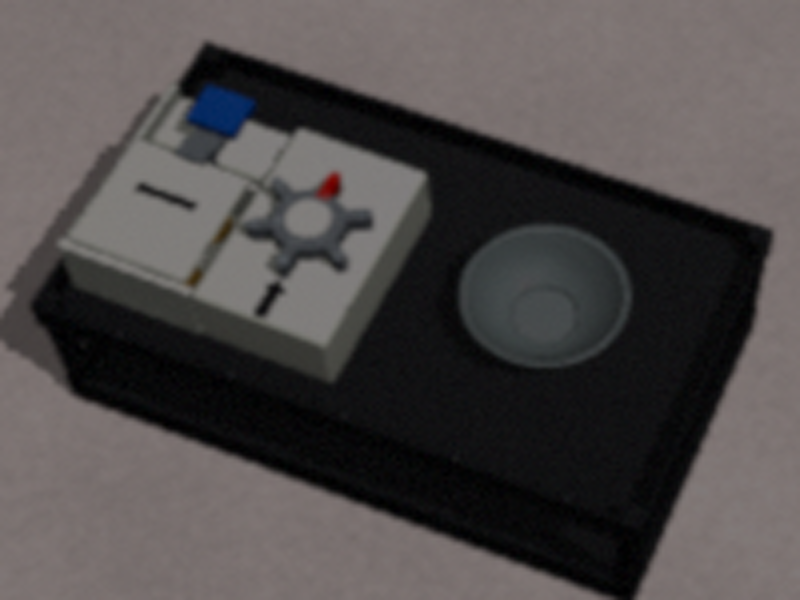

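View pics/z1.png

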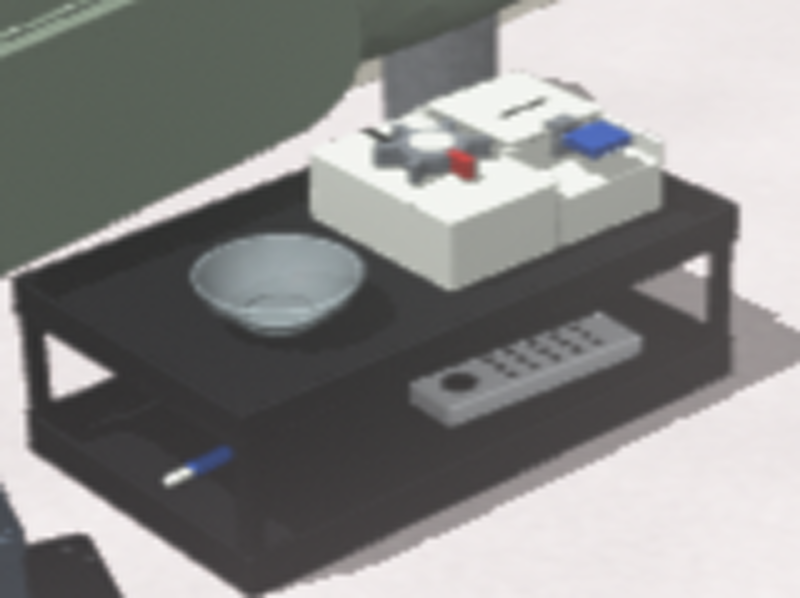

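```bash
cat >> h.py <<'E'
def fit(d,pts):  # list of (bx,by,bz,u,v)
    B=np.array([p[:2] for p in pts],float); W=np.array([ray(d,p[3],p[4],115+p[2])[:2] for p in pts])
    b0,w0=B.mean(0),W.mean(0); b=B-b0; w=W-w0
    a=np.arctan2((b[:,0]*w[:,1]-b[:,1]*w[:,0]).sum(),(b*w).sum())
    R=np.array([[np.cos(a),-np.sin(a)],[np.sin(a),np.cos(a)]]); o=w0-R@b0
    print('yaw',np.degrees(a),'o',o); print(np.round(W-(B@R.T+o),1))
    return a,o
def shift(cur,curyaw,tgt):  # tool pointing down, yaw deg
    R=Ro.from_euler('xyz',[180,0,curyaw],degrees=True).as_matrix(); return R.T@(np.array(tgt)-np.array(cur))
E
python3 - <<'E'
from h import *
d=load('scene0')
z=lambda x,y:(185+(x+.5)/4-.5,195+(y+.5)/3.75-.5)
fit(d,[(70,90,55,*z(330,345)),(-70,90,55,*z(430,178)),(70,-90,55,*z(62,243)),(0,45,72,*z(313,214)),(56,45,57,*z(270,299)),(-55,-45,69,239.8,223.9)])
E
```

```text
yaw -7.226635654276927 o [ 581.52985251 -193.23287374]
[[-1.6  1. ]
 [ 4.8  0.3]
 [-0.9  0.8]
 [-3.4 -0.4]
 [-1.2 -0.5]
 [ 2.3 -1.3]]
```

```bash
python3 - <<'E'
from h import *
d=load('wrist0')
Rt=Ro.from_euler('xyz',[180,0.0,64.744],degrees=True).as_matrix(); t=np.array([245.16,519.7,213.3])
Rc=Ro.from_euler('xyz',d['R'],degrees=True).as_matrix()
oc=Rt.T@(d['o']-t); Rtc=Rt.T@Rc
print(oc,Rtc.round(3))
np.savez('pics/cam.npz',oc=oc,Rtc=Rtc)
a=np.radians(-7.2);Rb=np.array([[np.cos(a),-np.sin(a)],[np.sin(a),np.cos(a)]])
for P in ([640,-110,330],[600,-150,330],[520,-150,330],[560,-170,330],[500,-170,300]):
  R=Ro.from_euler('xyz',[180,0,82.8],degrees=True).as_matrix()
  o=np.array(P)+R@oc; RR=R@Rtc
  def pr(b):
    w=np.r_[Rb@np.array(b[:2])+[581.5,-193.2],115+b[2]]; c=d['K']@(RR.T@(w-o)); return (c[:2]/c[2]).round()
  print(P,pr((0,45,72)),pr((56,45,57)),pr((-55,-45,69)),pr((70,90,55)),pr((0,0,0)))
print(shift([245.336,520.052,213.976],64.744,[520,-150,330]))
E
```

```text
[  -0.59828135  -74.33966935 -170.45801898] [[ 1.     0.001 -0.001]
 [-0.     0.965  0.261]
 [ 0.002 -0.261  0.965]]
[640, -110, 330] [275. 171.] [279. 227.] [170. 107.] [325. 241.] [243. 166.]
[600, -150, 330] [324. 209.] [324. 261.] [224. 148.] [368. 273.] [285. 197.]
[520, -150, 330] [334. 288.] [334. 330.] [241. 234.] [375. 341.] [295. 263.]
[560, -170, 330] [350. 247.] [348. 294.] [254. 190.] [390. 306.] [307. 229.]
[500, -170, 300] [360. 319.] [357. 362.] [259. 261.] [400. 373.] [313. 287.]
[-488.81295411  534.29569668 -116.024     ]
```

```bash
python3 - <<'E'
from h import *
s=[245.336,520.052,213.976]
print(shift(s,64.744,[330,370,330]))
print(shift([330,370,330],64.744-np.degrees(-.315),[610,-160,320]), 64.744+np.degrees(.315))
E
```

```text
[ -99.5855654   140.59271234 -116.024     ]
[-490.68044432  344.28578473   10.        ] 82.79217054662092
```

Emit:
drive_tool(series=[[0,[-10,15,-40],[0,0,-0.06]],[0,[-30,45,-75],[0,0,-0.13]],[0,[-55,80,-100],[0,0,-0.2]],[0,[-80,115,-116],[0,0,-0.26]],[0,[-100,140,-116],[0,0,-0.315]]])

```text
time_s: 0.65
ee_pos: [330.8, 368.7, 332.6]
ee_rot: [179.8, -0.2, 82.9]
force: [0.4, 1.1, 0.4]
gripper_width: 91.4
```

Emit:
drive_tool(series=[[0,[-40,25,0],[0,0,0]],[0,[-80,50,0],[0,0,0]],[0,[-120,75,0],[0,0,0]],[0,[-160,100,0],[0,0,0]],[0,[-200,125,0],[0,0,0]]])

```text
time_s: 1.15
ee_pos: [428.5, 153.9, 329.9]
ee_rot: [180.0, -0.0, 82.8]
force: [0.1, -0.2, -0.6]
gripper_width: 91.0
```

Emit:
drive_tool(series=[[0,[-40,27,0],[0,0,0]],[0,[-80,54,0],[0,0,0]],[0,[-120,81,0],[0,0,0]],[0,[-155,108,0],[0,0,0]],[0,[-190,135,0],[0,0,0]]])

```text
time_s: 1.65
ee_pos: [538.7, -51.6, 329.7]
ee_rot: [-180.0, -0.0, 82.8]
force: [0.9, 1.3, 0.3]
gripper_width: 91.2
```

Emit:
drive_tool(series=[[0,[-35,28,5],[0,0,0]],[0,[-65,52,10],[0,0,0]],[0,[-85,72,10],[0,0,0]],[0,[-97,84,10],[0,0,0]],[0,[-100,84,10],[0,0,0]]])

```text
time_s: 2.15
ee_pos: [609.8, -161.0, 318.4]
ee_rot: [-179.9, -0.0, 82.7]
force: [-0.3, -0.5, 0.6]
gripper_width: 91.3
```

```bash
python3 - <<'E'
from h import *
d=grab('wrist','w1.png'); s=env.state(); print(s['time_s'],s['ee_pos'],s['ee_rot'],s['qpos'],d['origin'],d['orientation'])
cv2.imwrite('pics/w1z.png',cv2.resize(d['image'][100:400,150:550,::-1],None,fx=2,fy=2,interpolation=cv2.INTER_CUBIC))
E
```

```text
2.2 [ 608.96927334 -160.37986892  318.84224049] [-1.79887871e+02 -9.49264141e-03  8.27189497e+01] [-1.57970710e+01  2.12209082e+01  7.04663909e+01 -7.21943971e-03
  8.84249991e+01 -9.85158245e+01] [ 536.07816027 -152.18203248  489.02705898] [ 1.64938497e+02 -1.39653884e-02  8.27089140e+01]
```

View pics/w1z.png

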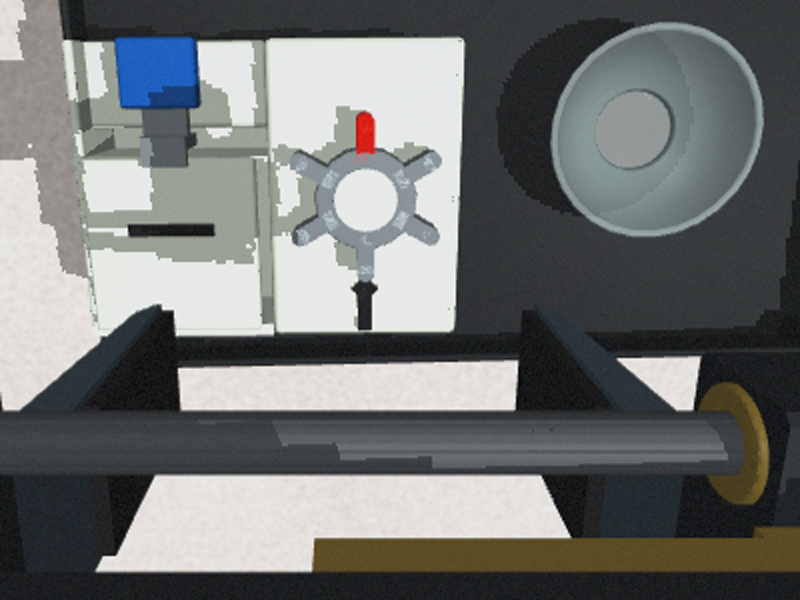

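The wrist view is clear. In the zoomed crop the hub is at (366,200), the red tooth at (366,132), directly opposite the pointer at (364,307), and the pad at (157,72). That means 3 clicks are needed.

```bash
python3 - <<'E'
from h import *
d=load('w1')
z=lambda x,y:(150+(x+.5)/2-.5,100+(y+.5)/2-.5)
a,o=fit(d,[(0,45,72,*z(366,200)),(56,45,57,*z(364,306)),(-34,45,72,*z(366,130)),(-55,-45,69,*z(158,73)),(-70,90,55,*z(463,39)),(70,90,55,*z(456,331)),(34,45,72,*z(366,265))])
R=np.array([[np.cos(a),-np.sin(a)],[np.sin(a),np.cos(a)]])
print('hub',R@[0,45]+o,'pad',R@[-55,-45]+o)
# finger tips inner edges at TCP height
for u,v in [z(160,307),z(175,318),z(525,310),z(538,308)]:
  r=ray(d,u,v,318.8); print(Ro.from_euler('xyz',[180,0,82.72],degrees=True).as_matrix().T@(r-np.array([608.97,-160.38,318.84])))
E
```

```text
yaw -6.821300341858101 o [ 581.14575062 -195.11394885]
[[ 0.4  0.1]
 [-1.2 -0.3]
 [ 3.8 -0.2]
 [ 0.4  1.3]
 [ 1.5 -1.6]
 [-1.1  0.2]
 [-3.7  0.6]]
hub [ 586.49054039 -150.43248488] pad [ 521.19028266 -233.26289199]
[-5.00238821e+01 -1.69163900e+01  4.00000000e-02]
[-4.63061318e+01 -1.38808342e+01  4.00000000e-02]
[ 4.53495604e+01 -1.60651624e+01  4.00000000e-02]
[ 4.87093607e+01 -1.66145031e+01  4.00000000e-02]
```

```bash
cat >> h.py <<'E'
A=np.radians(-7.1); RB=np.array([[np.cos(A),-np.sin(A)],[np.sin(A),np.cos(A)]]); OB=np.array([581.4,-194.8])
def b2w(x,y,z): return np.r_[RB@np.array([x,y])+OB,115+z]
def w2b(p): return np.r_[RB.T@(np.array(p[:2])-OB),p[2]-115]
E
python3 - <<'E'
from h import *
s=env.state(); c=shift([245.336,520.052,213.976],64.744,[0,0,0])
R0=Ro.from_euler('xyz',[180,0,64.744],degrees=True).as_matrix();R1=Ro.from_euler('xyz',[180,0,82.792],degrees=True).as_matrix()
cmd=np.array([245.336,520.052,213.976])+R0@[-100,140,-116]+R1@[-490,344,10]
print(cmd,s['ee_pos'],w2b(cmd)); print(shift(cmd,82.792,b2w(-43,82.5,62.5)))
E
```

```text
[ 609.08739338 -159.41183893  319.976     ] [ 608.96927334 -160.37986892  318.84224049] [ 23.10105576  38.53900516 204.976     ]
[ 43.83631926 -66.1838028  142.476     ]
```

Emit:
drive_tool(series=[[0,[15,-22,10],[0,0,0]],[0,[30,-44,40],[0,0,0]],[0,[44,-66,75],[0,0,0]],[0,[44,-66,100],[0,0,0]],[0,[44,-66,115],[0,0,0]]])

```text
time_s: 2.7
ee_pos: [546.4, -105.5, 203.5]
ee_rot: [-179.8, -0.0, 82.9]
force: [1.6, -0.3, 0.3]
gripper_width: 91.4
```

```bash
python3 - <<'E'
from h import *
d=grab('wrist','w2.png'); d2=grab('side','s2.png');s=env.state(); print(s['time_s'],s['ee_pos'],s['ee_rot'],w2b(s['ee_pos']),s['force'])
cv2.imwrite('pics/w2z.png',cv2.resize(d['image'][150:450,120:520,::-1],None,fx=2,fy=2,interpolation=cv2.INTER_CUBIC))
cv2.imwrite('pics/s2z.png',cv2.resize(d2['image'][130:280,240:440,::-1],None,fx=4,fy=4,interpolation=cv2.INTER_CUBIC))
E
```

```text
2.8 [ 546.6909341  -105.98090898  203.22258134] [-1.79719001e+02 -4.37064152e-02  8.28608746e+01] [-45.42108544  83.84792891  88.22258134] [-0.47153248  0.94526585  0.79002054]
```

View pics/w2z.png

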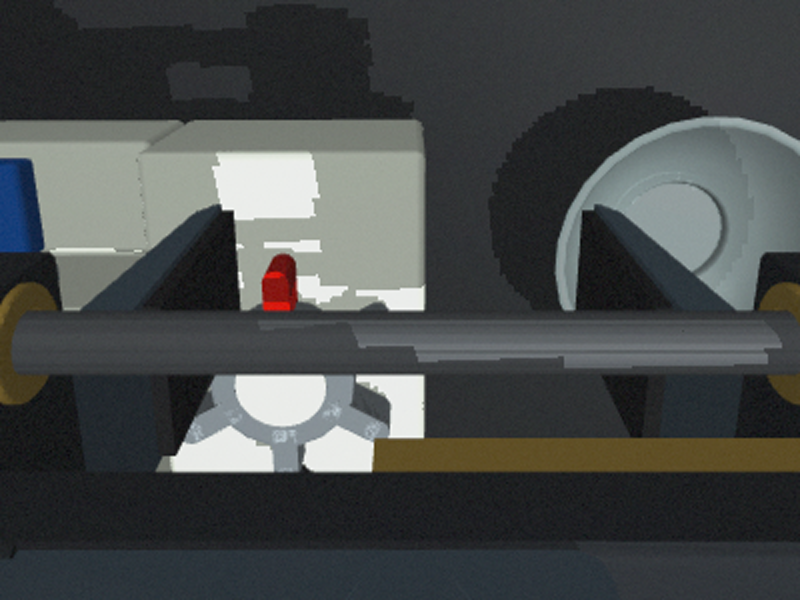

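View pics/s2z.png

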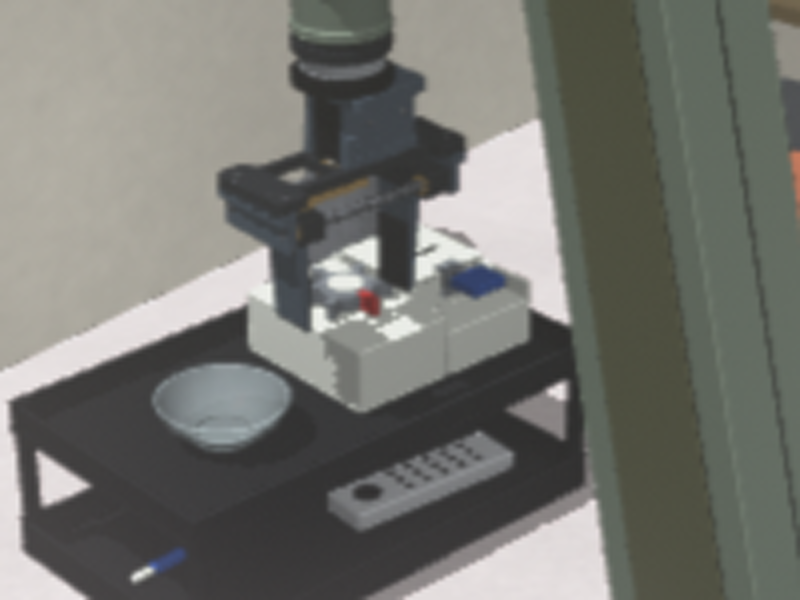

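Emit:
drive_tool(series=[[0,[-2,3,0],[0,0,0]],[0,[-2,3,10],[0,0,0]],[0,[-2,3,20],[0,0,0]],[0,[-2,3,27],[0,0,0]],[0,[-2,3,27],[0,0,0]]])

```text
time_s: 3.3
ee_pos: [551.0, -109.7, 176.4]
ee_rot: [-179.8, -0.0, 82.8]
force: [-0.1, 0.6, -0.3]
gripper_width: 91.0
```

Emit:
drive_tool(series=[[0,[3,0,0],[0,0,0]],[0,[6,0,0],[0,0,0]],[0,[9,0,0],[0,0,0]],[0,[12,0,0],[0,0,0]],[0,[15,0,0],[0,0,0]]])

```text
time_s: 3.8
ee_pos: [553.8, -94.8, 178.2]
ee_rot: [180.0, 0.0, 82.8]
force: [0.1, -1.2, 0.8]
gripper_width: 91.1
```

```bash
python3 - <<'E'
from h import *
d=grab('wrist','w3.png');s=env.state(); print(s['time_s'],s['ee_pos'],w2b(s['ee_pos']),s['force'])
cv2.imwrite('pics/w3z.png',cv2.resize(d['image'][150:450,120:520,::-1],None,fx=2,fy=2,interpolation=cv2.INTER_CUBIC))
E
```

```text
3.85 [553.9260585  -94.28085266 178.16192979] [-39.68758467  96.35254054  63.16192979] [-0.59815905 -0.68701568  0.44972287]
```

View pics/w3z.png

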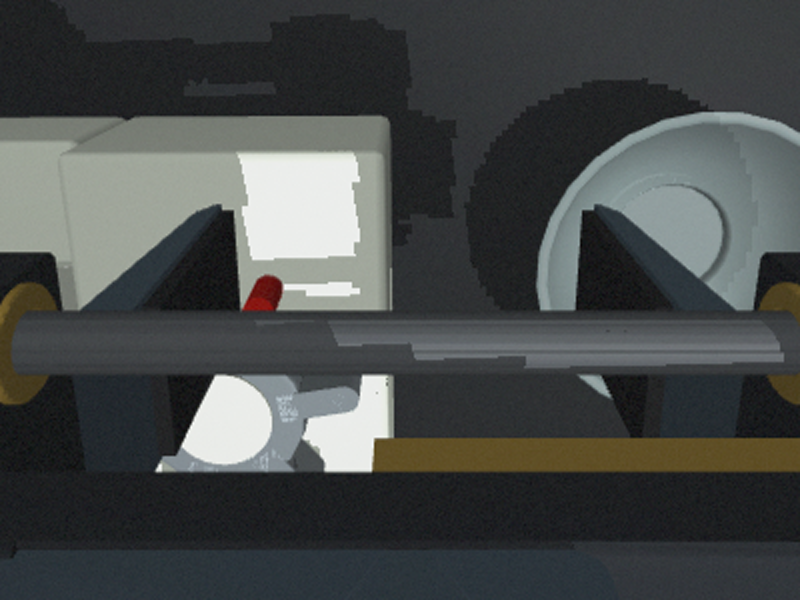

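The red tooth at (262,293) is being carried round clockwise by the finger, with a contact force of about 1 N. I'll continue.

Emit:
drive_tool(series=[[0,[3,0,0],[0,0,0]],[0,[6,0,0],[0,0,0]],[0,[9,0,0],[0,0,0]],[0,[12,0,0],[0,0,0]],[0,[12,0,0],[0,0,0]]])

```text
time_s: 4.35
ee_pos: [555.4, -82.5, 177.9]
ee_rot: [180.0, -0.0, 82.8]
force: [-0.2, -0.6, -0.1]
gripper_width: 91.2
```

```bash
python3 - <<'E'
from h import *
d=grab('wrist','w4.png');d2=grab('scene','c4.png');s=env.state(); print(s['time_s'],s['ee_pos'],w2b(s['ee_pos']),s['force'])
a=cv2.resize(d['image'][150:450,120:520,::-1],(400,300));b=cv2.resize(d2['image'][205:305,200:333,::-1],(400,300),interpolation=cv2.INTER_CUBIC)
cv2.imwrite('pics/w4z.png',np.hstack([a,b]))
E
```

```text
4.45 [555.28802293 -82.88812736 177.94184032] [-39.74422153 107.82624653  62.94184032] [ 0.08183339 -0.19874924  0.00689284]
```

View pics/w4z.png

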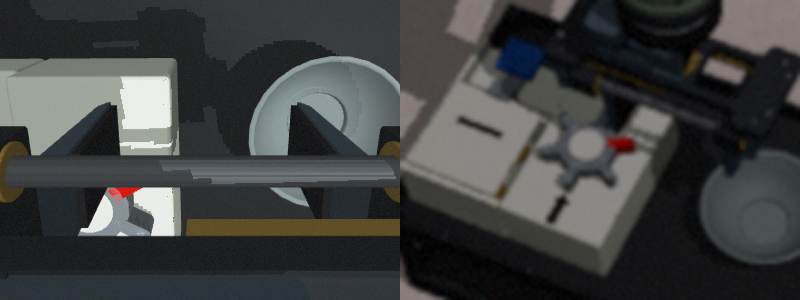

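One click is done, and the scene view shows the red tooth at (620,143), 60° on from its start. I'll lift, go back and repeat.

Emit:
drive_tool(series=[[0,[0,0,-15],[0,0,0]],[0,[0,0,-28],[0,0,0]],[0,[-14,0,-28],[0,0,0]],[0,[-27,0,-28],[0,0,0]],[0,[-27,0,-28],[0,0,0]]])

```text
time_s: 4.95
ee_pos: [551.2, -111.9, 205.4]
ee_rot: [-179.9, 0.0, 82.7]
force: [0.3, -0.1, -0.5]
gripper_width: 91.3
```

```bash
python3 - <<'E'
from h import *
d=grab('wrist','w5.png');d2=grab('scene','c5.png');s=env.state(); print(s['time_s'],s['ee_pos'],w2b(s['ee_pos']),s['force'])
a=cv2.resize(d['image'][150:450,120:520,::-1],(400,300));b=cv2.resize(d2['image'][205:305,200:333,::-1],(400,300),interpolation=cv2.INTER_CUBIC)
cv2.imwrite('pics/w5z.png',np.hstack([a,b]))
E
```

```text
5.05 [ 551.35295685 -110.47310256  205.2614312 ] [-40.23956961  79.96641464  90.2614312 ] [-0.07937707  0.2139544  -0.40324338]
```

View pics/w5z.png

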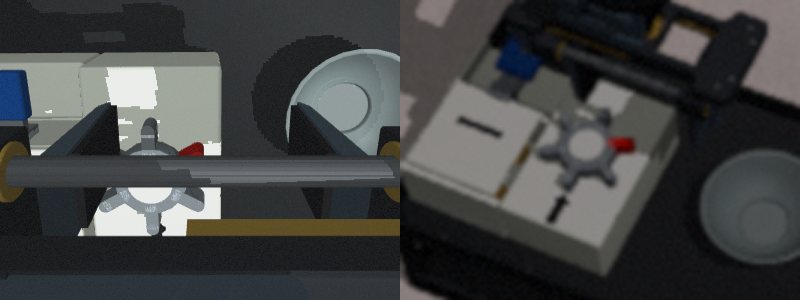

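After the return, the wheel rests with a grey tooth at the pointer and the red tooth one click further on. Now the second push.

Emit:
drive_tool(series=[[0,[0,0,10],[0,0,0]],[0,[0,0,20],[0,0,0]],[0,[0,0,28],[0,0,0]],[0,[0,0,28],[0,0,0]],[0,[3,0,28],[0,0,0]]])

```text
time_s: 5.55
ee_pos: [552.1, -106.8, 177.5]
ee_rot: [-180.0, -0.0, 82.8]
force: [0.1, 0.1, 0.6]
gripper_width: 91.4
```

Emit:
drive_tool(series=[[0,[3,0,0],[0,0,0]],[0,[6,0,0],[0,0,0]],[0,[9,0,0],[0,0,0]],[0,[12,0,0],[0,0,0]],[0,[15,0,0],[0,0,0]]])

```text
time_s: 6.05
ee_pos: [554.3, -91.6, 178.2]
ee_rot: [180.0, -0.0, 82.8]
force: [-0.2, -1.2, 0.4]
gripper_width: 91.3
```

Emit:
drive_tool(series=[[0,[3,0,0],[0,0,0]],[0,[6,0,0],[0,0,0]],[0,[9,0,0],[0,0,0]],[0,[9,0,0],[0,0,0]],[0,[9,0,0],[0,0,0]]])

```text
time_s: 6.55
ee_pos: [555.3, -82.9, 177.9]
ee_rot: [180.0, -0.0, 82.8]
force: [0.3, 0.2, 0.3]
gripper_width: 91.2
```

Emit:
drive_tool(series=[[0,[0,0,-15],[0,0,0]],[0,[0,0,-28],[0,0,0]],[0,[-14,0,-28],[0,0,0]],[0,[-27,0,-28],[0,0,0]],[0,[-27,0,-28],[0,0,0]]])

```text
time_s: 7.05
ee_pos: [551.2, -111.9, 205.4]
ee_rot: [-179.9, 0.0, 82.7]
force: [0.1, -0.3, -0.1]
gripper_width: 91.3
```

```bash
python3 - <<'E'
from h import *
d=grab('wrist','w6.png');d2=grab('scene','c6.png');s=env.state(); print(s['time_s'],s['ee_pos'],w2b(s['ee_pos']),s['force'])
a=cv2.resize(d['image'][150:450,120:520,::-1],(400,300));b=cv2.resize(d2['image'][205:305,200:333,::-1],(400,300),interpolation=cv2.INTER_CUBIC)
cv2.imwrite('pics/w6z.png',np.hstack([a,b]))
E
```

```text
7.15 [ 551.37315082 -110.47311139  205.28424812] [-40.21952939  79.96890189  90.28424812] [ 0.67776444  0.0344352  -0.30538257]
```

View pics/w6z.png

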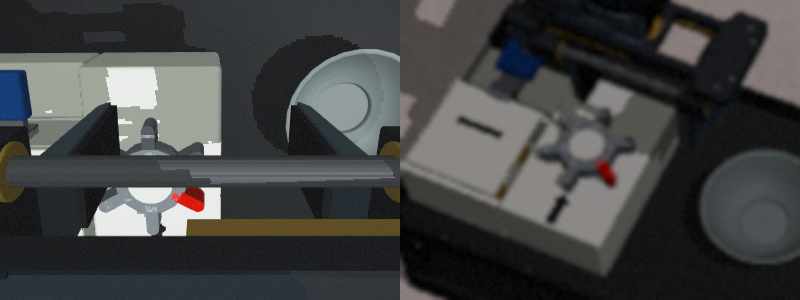

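The red tooth is now at (607,172), one click short of the pointer. I'll repeat the same push once more.

Emit:
drive_tool(series=[[0,[0,0,10],[0,0,0]],[0,[0,0,20],[0,0,0]],[0,[0,0,28],[0,0,0]],[0,[0,0,28],[0,0,0]],[0,[3,0,28],[0,0,0]]])

```text
time_s: 7.65
ee_pos: [552.1, -106.8, 177.5]
ee_rot: [-180.0, -0.0, 82.8]
force: [-0.3, -0.2, 0.3]
gripper_width: 91.4
```

Emit:
drive_tool(series=[[0,[3,0,0],[0,0,0]],[0,[6,0,0],[0,0,0]],[0,[9,0,0],[0,0,0]],[0,[12,0,0],[0,0,0]],[0,[15,0,0],[0,0,0]]])

```text
time_s: 8.15
ee_pos: [554.3, -91.6, 178.1]
ee_rot: [180.0, -0.0, 82.8]
force: [0.2, -0.5, 0.3]
gripper_width: 91.4
```

Emit:
drive_tool(series=[[0,[3,0,0],[0,0,0]],[0,[6,0,0],[0,0,0]],[0,[9,0,0],[0,0,0]],[0,[9,0,0],[0,0,0]],[0,[9,0,0],[0,0,0]]])

```text
time_s: 8.65
ee_pos: [555.3, -82.9, 177.9]
ee_rot: [180.0, -0.0, 82.8]
force: [0.1, -0.6, -0.5]
gripper_width: 91.2
```

Emit:
drive_tool(series=[[0,[0,0,-15],[0,0,0]],[0,[0,0,-30],[0,0,0]],[0,[-10,10,-50],[0,0,0]],[0,[-20,30,-90],[0,0,0]],[0,[-30,60,-120],[0,0,0]]])

```text
time_s: 9.15
ee_pos: [610.9, -120.7, 300.7]
ee_rot: [179.9, 0.0, 82.8]
force: [0.9, -0.1, 0.9]
gripper_width: 91.1
```

```bash
python3 - <<'E'
from h import *
d=grab('wrist','w7.png');d2=grab('scene','c7.png');s=env.state(); print(s['time_s'],s['ee_pos'],s['ee_rot'],w2b(s['ee_pos']),s['force'])
a=cv2.resize(d['image'][100:400,120:520,::-1],(400,300));b=cv2.resize(d2['image'][205:305,200:333,::-1],(400,300),interpolation=cv2.INTER_CUBIC)
cv2.imwrite('pics/w7z.png',np.hstack([a,b]))
E
```

```text
9.25 [ 615.52868537 -122.42691075  302.24815759] [1.79360322e+02 7.65183964e-02 8.27211873e+01] [ 24.92156378  76.03648382 187.24815759] [-0.99116451 -0.14349445 -1.39323872]
```

View pics/w7z.png

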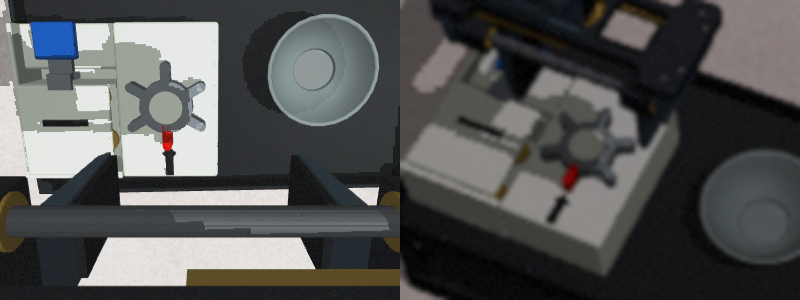

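The red tooth rests in line with the pointer: red at (167,140) and arrow at (168,160) in the wrist half. Next I'll shut the fingers and move above the pad.

```bash
python3 - <<'E'
from h import *
d=load('w7'); hsv=cv2.cvtColor(d['im'],cv2.COLOR_RGB2HSV)
k=cv2.inRange(hsv,(105,150,120),(125,255,255)); n,l,st,ce=cv2.connectedComponentsWithStats(k)
i=1+st[1:,4].argmax(); print(st[i]); x,y,w,h,_=st[i]
print('pad top approx', ray(d,x+w/2,y+h/2-2,184), b2w(-55,-45,69))
R1=Ro.from_euler('xyz',[180,0,82.792],degrees=True).as_matrix()
cmd=np.array([609.087,-159.412,319.976])+R1@[39,-3,22]; print(cmd,env.state()['ee_pos'])
print(shift(cmd,82.792,b2w(-56,-45,69+30)),shift(cmd,82.792,[520.2,-233.2,214]))
E
```

```text
[ 151  122   45   35 1430]
pad top approx [ 519.40277509 -231.64737609  184.        ] [ 521.25967696 -232.65685598  184.        ]
[ 611.00410697 -120.34379425  297.976     ] [ 615.52868537 -122.42691075  302.24815759]
[-122.68774949  -75.94307795   83.976     ] [-123.35767572  -75.92623303   83.976     ]
```

Emit:
drive_tool(series=[[1,[-15,-10,0],[0,0,0]],[1,[-45,-28,5],[0,0,0]],[1,[-75,-46,15],[0,0,0]],[1,[-105,-65,25],[0,0,0]],[1,[-122,-76,40],[0,0,0]]])

```text
time_s: 9.75
ee_pos: [516.6, -233.3, 256.8]
ee_rot: [-179.9, 0.0, 82.7]
force: [0.6, -0.0, -0.8]
gripper_width: 54.0
```

Emit:
drive_tool(series=[[1,[0,0,15],[0,0,0]],[1,[0,0,30],[0,0,0]],[1,[0,0,40],[0,0,0]],[1,[0,0,44],[0,0,0]],[1,[0,0,44],[0,0,0]]])

```text
time_s: 10.25
ee_pos: [519.5, -231.5, 213.2]
ee_rot: [-179.9, -0.0, 82.8]
force: [0.0, -1.0, 0.0]
gripper_width: 13.9
```

```bash
python3 - <<'E'
from h import *
d=grab('wrist','w8.png');d2=grab('side','s8.png');s=env.state(); print(s['time_s'],s['ee_pos'],s['ee_rot'],w2b(s['ee_pos']),s['force'],s['gripper_width'])
a=cv2.resize(d['image'][100:400,120:520,::-1],(400,300));b=cv2.resize(d2['image'][130:280,240:440,::-1],(400,300),interpolation=cv2.INTER_CUBIC)
cv2.imwrite('pics/w8z.png',np.hstack([a,b]))
E
```

```text
10.35 [ 520.40249161 -231.81668183  214.33923275] [1.79964713e+02 1.07234326e-02 8.28096336e+01] [-55.95445916 -44.27221772  99.33923275] [-1.09938918  0.48558309  0.46093176] 6.230661782816697
```

View pics/w8z.png

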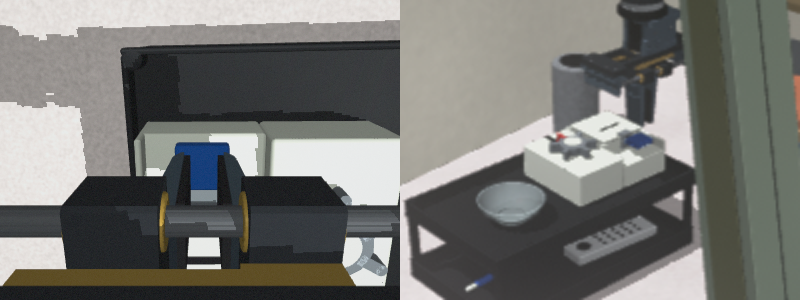

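Seen from the wrist, the blue pad sits centred under the closing fingers, at (203,165). Now I'll go down and press gently.

Emit:
drive_tool(series=[[1,[0,0,6],[0,0,0]],[1,[0,0,14],[0,0,0]],[1,[0,0,21],[0,0,0]],[1,[0,0,26],[0,0,0]],[1,[0,0,26],[0,0,0]]])

```text
time_s: 10.85
ee_pos: [519.8, -231.6, 186.8]
ee_rot: [-179.9, -0.0, 82.8]
force: [-0.1, 0.7, -0.1]
gripper_width: 0.4
```

Emit:
drive_tool(series=[[1,[0,0,2],[0,0,0]],[1,[0,0,4],[0,0,0]],[1,[0,0,6],[0,0,0]],[1,[0,0,8],[0,0,0]],[1,[0,0,9],[0,0,0]]])

```text
time_s: 11.35
ee_pos: [517.5, -231.6, 181.3]
ee_rot: [-179.7, 0.0, 82.8]
force: [-11.7, 1.6, 17.9]
gripper_width: 0.6
```

```bash
python3 - <<'E'
from h import *
d=grab('scene','c9.png');d2=grab('side','s9.png');s=env.state(); print(s['time_s'],s['ee_pos'],s['ee_rot'],w2b(s['ee_pos']),s['force'],s['gripper_width'])
a=cv2.resize(d['image'][195:320,190:357,::-1],(400,300),interpolation=cv2.INTER_CUBIC);b=cv2.resize(d2['image'][150:250,290:423,::-1],(400,300),interpolation=cv2.INTER_CUBIC)
cv2.imwrite('pics/w9z.png',np.hstack([a,b]))
E
```

```text
11.45 [ 517.51075828 -231.61783847  181.39205434] [-1.79749505e+02  3.22935783e-02  8.28078921e+01] [-58.84859584 -44.43232162  66.39205434] [-10.31742316   2.40979002  15.16953005] 0.4702145441667356
```

View pics/w9z.png

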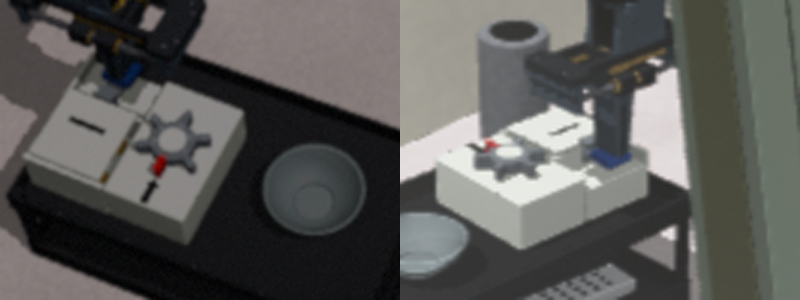

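The push met 15 N with a sideways reaction after only about 3 mm. The wide flat tip is bearing on the pad's inner edge, near the pivot. I'll lift, shift outward so only the tip's inner edge presses the pad's middle, and try again.

Emit:
drive_tool(series=[[1,[0,0,-6],[0,0,0]],[1,[0,0,-14],[0,0,0]],[1,[0,-9,-14],[0,0,0]],[1,[0,-18,-14],[0,0,0]],[1,[0,-18,-13],[0,0,0]]])

```text
time_s: 11.95
ee_pos: [500.9, -229.2, 191.6]
ee_rot: [-179.9, -0.0, 82.8]
force: [0.4, 0.2, -0.2]
gripper_width: 0.5
```

Emit:
drive_tool(series=[[1,[0,0,2],[0,0,0]],[1,[0,0,4],[0,0,0]],[1,[0,0,6],[0,0,0]],[1,[0,0,8],[0,0,0]],[1,[0,0,10],[0,0,0]]])

```text
time_s: 12.45
ee_pos: [502.1, -229.5, 181.8]
ee_rot: [-179.9, -0.0, 82.8]
force: [-1.8, -0.2, 2.7]
gripper_width: 0.4
```

```bash
python3 - <<'E'
from h import *
d=grab('scene','c10.png');d2=grab('side','s10.png');s=env.state(); print(s['time_s'],s['ee_pos'],s['ee_rot'],w2b(s['ee_pos']),s['force'],s['gripper_width'])
a=cv2.resize(d['image'][195:320,190:357,::-1],(400,300),interpolation=cv2.INTER_CUBIC);b=cv2.resize(d2['image'][150:250,290:423,::-1],(400,300),interpolation=cv2.INTER_CUBIC)
cv2.imwrite('pics/w10z.png',np.hstack([a,b]))
E
```

```text
12.55 [ 502.1038316  -229.54343406  181.74599109] [-1.79946410e+02 -8.39200283e-03  8.27963699e+01] [-74.3937807  -44.27814277  66.74599109] [-1.37179975  0.22692586  1.77068629] 0.4136686722609186
```

View pics/w10z.png

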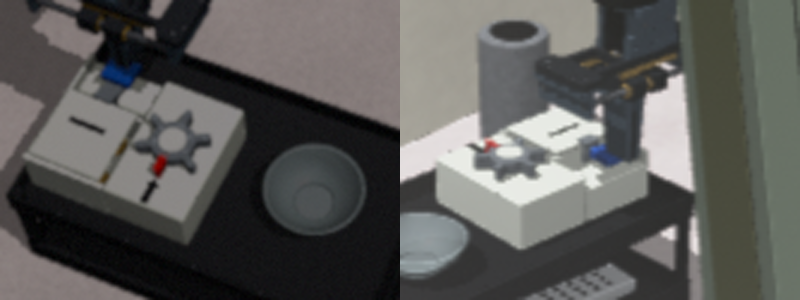

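Contact is light now, about 2 N. I'll keep pressing.

Emit:
drive_tool(series=[[1,[0,0,1],[0,0,0]],[1,[0,0,2],[0,0,0]],[1,[0,0,3],[0,0,0]],[1,[0,0,4],[0,0,0]],[1,[0,0,5],[0,0,0]]])

```text
time_s: 13.05
ee_pos: [500.2, -229.3, 177.0]
ee_rot: [-179.7, -0.0, 82.8]
force: [-9.1, 0.5, 6.9]
gripper_width: 0.6
```

```bash
python3 - <<'E'
from h import *
d=grab('scene','c11.png');d2=grab('side','s11.png');s=env.state(); print(s['time_s'],s['ee_pos'],s['ee_rot'],w2b(s['ee_pos']),s['force'],s['gripper_width'])
a=cv2.resize(d['image'][195:320,190:357,::-1],(400,300),interpolation=cv2.INTER_CUBIC);b=cv2.resize(d2['image'][150:250,290:423,::-1],(400,300),interpolation=cv2.INTER_CUBIC)
cv2.imwrite('pics/w11z.png',np.hstack([a,b]))
E
```

```text
13.15 [ 500.05819847 -229.29884751  176.82910196] [-1.79703684e+02 -9.57729115e-03  8.28052841e+01] [-76.45395904 -44.288275    61.82910196] [-7.21155228 -0.06251913  6.21903322] 0.4511915426614479
```

View pics/w11z.png

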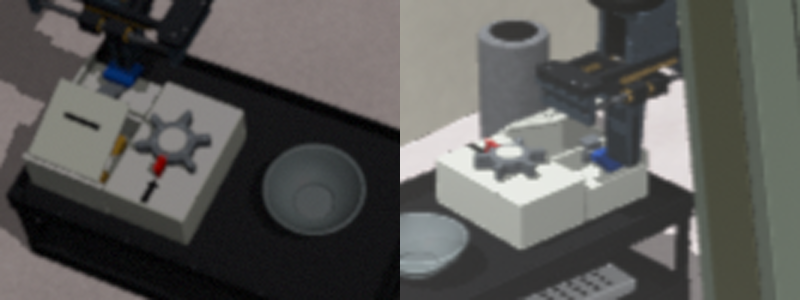

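The lid has popped up, with its front edge raised in both views. I'll let go and back off upward.

Emit:
drive_tool(series=[[1,[0,0,-4],[0,0,0]],[1,[0,-2,-12],[0,0,0]],[1,[0,-5,-30],[0,0,0]],[1,[0,-10,-60],[0,0,0]],[1,[0,-20,-100],[0,0,0]]])

```text
time_s: 13.65
ee_pos: [482.6, -226.7, 276.6]
ee_rot: [-179.9, -0.1, 82.8]
force: [-0.1, 0.0, -0.8]
gripper_width: 0.8
```

Emit:
drive_tool(series=[[1,[0,-15,-20],[0,0,0]],[1,[0,-30,-40],[0,0,0]],[1,[0,-40,-50],[0,0,0]],[1,[0,-40,-50],[0,0,0]],[1,[0,-40,-50],[0,0,0]]])

```text
time_s: 14.15
ee_pos: [443.2, -222.0, 326.3]
ee_rot: [180.0, -0.0, 82.8]
force: [-0.3, -0.9, -0.9]
gripper_width: 0.4
```

```bash
python3 - <<'E'
from h import *
d=grab('scene','c12.png');d2=grab('side','s12.png');s=env.state(); print(s['time_s'],s['ee_pos'],s['force'],s['qvel'].round(1))
a=cv2.resize(d['image'][195:320,190:357,::-1],(400,300),interpolation=cv2.INTER_CUBIC);b=cv2.resize(d2['image'][150:250,290:423,::-1],(400,300),interpolation=cv2.INTER_CUBIC)
cv2.imwrite('pics/w12z.png',np.hstack([a,b]))
E
```

```text
14.25 [ 443.09789097 -221.92735925  325.56824599] [-0.3441359   0.4897487  -0.37010848] [ 0.   0.3  0.  -0.1  0.2 -0.1]
```

View pics/w12z.png

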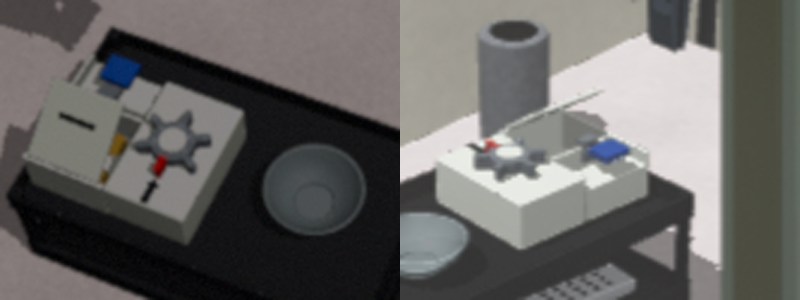

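View pics/s12.png

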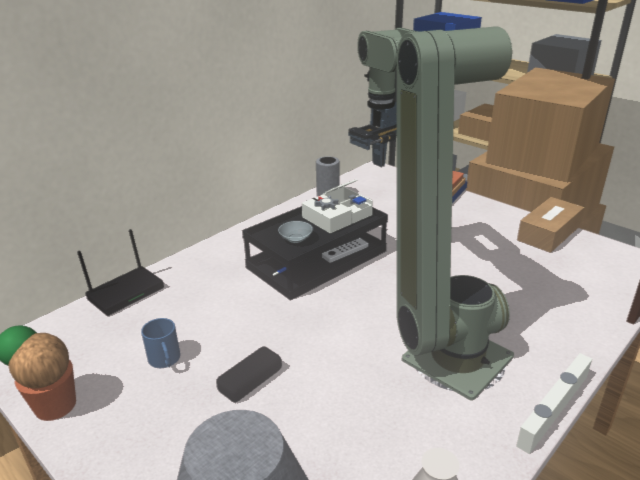

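The lid is open, the latch is back at rest, the red tooth is at the pointer, and everything else is where it was. The arm is clear, so I'm handing in.

```bash
python3 -c "
from workcell import env
print(env.job_done())"
```

```text
the job is handed in; nothing more can be done
None
```

The coin box is unlocked and the job was handed in at about 14 s. I flicked the thumbwheel three clicks clockwise with one fingertip, pressed the blue latch with the shut fingertips until the lid popped, and let go.

**Last checks:** the scene and side pictures show the red tooth in line with the black pointer, the lid standing open and the latch button back at rest. The dish, remote, stylus, mug and glasses case look undisturbed. I did not check the candle separately. The arm is clear of everything, with wrist force near zero.

**What went wrong:** the first latch press was not a light touch. The wide tip bore on the pad's inner edge, near the pivot, and met about 18 N vertically and 12 N sideways without opening the lid. I lifted, shifted about 18 mm outward and pressed again. That press released the lid at about 7 N vertically and 9 N sideways.

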